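Set out the condiments on the bar mat

TASK

Set out the bar mat for serving: stand the black cup in the middle of the round wooden coaster, the pepper mill in the middle of the square slate coaster, and the salt shaker on the mat exactly midway between the two coasters. Then stand the red-capped spice jar on the bare bar top close behind the mat, within two fingers' width of its far edge and straight across from the salt shaker (square to the mat, on the side away from the robot). Leave all four upright, knock nothing over on the way, and do not disturb the jam jar, the fruit tin or the tea box.

Things in the scene. Friction and masses are not known exactly. Their poses are not given: they have to be found in the camera images.
- bar_mat: flat dark rubber bar mat lying fixed on the bar top, 100 x 290 mm, 5 mm thick, with a thin grey border line. Origin: centre of its underside, on the bar top (z = 0); its z is up, its y runs along its long side, its x across it, away from the robot (far edge at x = +50 mm). It lies turned up to 0.32 rad from square to the robot. The two coasters are fixed on it, centred at y = +95 and -95 mm, x = 0; which is at which end changes.
- round_coaster: round turned wooden coaster, diameter 86 mm, 22 mm thick, flat top, fixed on one end of the bar mat. Origin: centre of its underside, 5 mm above the bar top; its top is 27 mm above the bar top. z is up.
- square_coaster: square dark grey slate coaster, 88 x 88 mm, 11 mm thick with its thin cork backing, flat top, fixed on the other end of the bar mat. Origin: centre of its underside, 5 mm above the bar top; its top is 16 mm above the bar top. z is up.
- cup: small round black open cup without handle, 46 mm high, widest at the rim (outer diameter 56 mm), 46 mm across at the foot, about 80 g, standing upright. Origin: centre of its underside; z is up through the mouth.
- pepper_mill: tall dark wooden pepper mill, 160 mm high, body up to 58 mm across with its top at 115 mm, above it a round head 50 mm across from 116 to 149 mm, then a small metal knob. The head does not turn and can be gripped. About 180 g, standing upright. Origin: centre of its underside; z is up.
- salt_shaker: clear glass salt shaker with white salt and a domed grey metal cap, 90 mm high, 44 mm across (the body up to 74 mm, the cap narrower), about 100 g, standing upright. Origin: centre of its underside; z is up.
- spice_jar: round clear spice jar with a red cap and a green label, 106 mm high, 45 mm across (straight sides), about 110 g, standing upright. Origin: centre of its underside; z is up.
- jam_jar: bystander: glass jar of pink jam with a white lid, 72 mm across, 102 mm high, behind the work; leave it alone. Origin: centre of its underside.
- fruit_tin: bystander: short round tin with fruit on its label, 75 mm across, 58 mm high, left of the work; leave it alone. Origin: centre of its underside.
- tea_box: bystander: red cardboard tea box, 63 x 131 mm, 66 mm high, behind the work; leave it alone. Origin: centre of its underside.
Mind the look-alikes: they are no part of the job. What is shaped like the spice_jar but orange or turquoise is not meant.

How it is judged (in metres and radians):
At the end, for the whole second after the job is handed in: Cup and mill stand within 15 mm of the centres of the round and the square coaster; salt on the mat within 15 mm of its centre; spice jar on the bar top 71 to 125 mm beyond the mat's centre line (mat x), within 18 mm sideways (mat y); all upright within 0.08 rad, at rest (horizontal distance between cup and round_coaster below 0.015 m and z of cup in the frame of round_coaster between 0.019 and 0.026 m and horizontal distance between pepper_mill and square_coaster below 0.015 m and z of pepper_mill in the frame of square_coaster between 0.008 and 0.015 m and horizontal distance between salt_shaker and bar_mat below 0.015 m and z of salt_shaker in the frame of bar_mat between 0.002 and 0.009 m and x of spice_jar in the frame of bar_mat between 0.071 and 0.125 m and y of spice_jar in the frame of bar_mat between -0.018 and 0.018 m and height (world z) of spice_jar between -0.004 and 0.0035 m and angle between each of cup, pepper_mill, salt_shaker, spice_jar's own z axis and vertical below 0.08 rad and linear speed of each of cup, pepper_mill, salt_shaker, spice_jar below 0.02 m/s); the robot touches nothing.
It fails at once if the jam jar is disturbed (moved more than 15 mm) (distance of jam_jar from where it was at the start of the episode above 0.015 m).
It fails at once if the fruit tin is disturbed (moved more than 15 mm) (distance of fruit_tin from where it was at the start of the episode above 0.015 m).
It fails at once if the tea box is disturbed (moved more than 15 mm) (distance of tea_box from where it was at the start of the episode above 0.015 m).
It fails at once if one of the four things to be set out is knocked over (angle between any of cup, pepper_mill, salt_shaker, spice_jar's own z axis and vertical above 0.8 rad).
It also fails if it takes over 128 s, if anything falls off the work surface, if the arm or the gripper's body presses on something with over 40 N, if the wrist force passes 120 N, or if a joint passes its speed limit or range.

ROBOT

A 6-joint arm with a two-finger parallel gripper is mounted at the origin on a cart in front of the work surface, level with it; the furniture and walls round the work are solid. World frame = base frame: x ahead of the robot, y to its left, z up, the work surface at z = 0. Lengths are in m, angles in degrees, forces in N, time in s.
With the tool pointing down it reaches from about 0.375 to 0.75 m from the base axis. Payload 9 kg.
Tool frame: the origin (TCP) lies where the fingers leave the gripper's body, on its centre line; the fingertips stand 73 mm ahead of it and the grasp point (between the pads) lies 54 mm ahead of it (robot.tip_reach is the distance from the TCP to the fingertips, in m); z points along the fingers, y is the direction in which the jaws open and shut (so a half turn about z gives the same grasp; the last joint's range is limited). The gripper opens to 85 mm and grips with 20 to 120 N. Pads are 22 mm wide; open, the fingers measure 114 mm over their backs; the gripper's body (76 mm by 85 mm) begins 54 mm behind the grasp point. The pads swing forward as they close: fully open they stand 13 mm farther back than shut.
Start: joints at [55.537, 5.964, 5.575, 89.605, 0, 77.527], TCP at [0.225, 0.556, 0.304] pointing down, gripper open.
Joint ranges: [-171.21, 171.21], [-48.23, 106.86], [-62.78, 66.21], [-105.2, 120.99], [-86.42, 89.51], [-180, 180]. Speed limits (degrees/s): [127.2, 127.2, 147.25, 180, 180, 180].

INTERFACE

Orientations are given as [roll, pitch, yaw] about the fixed x, y, z axes, in that order (R = Rz(yaw) Ry(pitch) Rx(roll)).
In Python, from plant import robot gives the robot as it stands. Calls block until the motion is done:
- robot.move_pose(position, orientation): joint-space move of the TCP to a pose.
- robot.line_to(position, vel=0.15, rotation=None, guard=None): straight line of the TCP; rotation=None keeps the orientation; vel is the mean speed in m/s. With guard (N) it stops when the force on the tool has changed by that much, and returns True; else False.
- robot.goto_joints(angles): joint-space move.
- robot.set_gripper(opening): finger opening in m; the grip force is fixed at half the most; returns when the fingers have stopped.
- robot.pause(seconds).
- robot.ik(position, orientation): joint angles nearest the present ones, or None.
- robot.observe(): the state.
- robot.grab_frame(name): name is "scene" or "side" or "wrist"; returns the picture (384x512x3 uint8, blue, green, red); there is no depth.
- robot.get_calibration(name): a dict with "vertical_fov" (degrees; the focal length in pixels is half the picture's height over the tangent of half this angle, whatever the lens; pixels are square), "cx", "cy" (the principal point, pixels), "k1" (the pictures are not rectified: a ray, as slopes to the right and down, at radius r is drawn at 1 + k1 r^2 times it, then the intrinsics apply), "rvec" (rotation vector, rad) and "tvec" (3), from world to camera coordinates, as OpenCV has them. Camera axes: x right, y down, z forward; pixel columns grow to the right and rows downward; lengths in m; the calibration is good to about 2 mm. A picture is of the moment at which its call begins: read the wrist's pose just before it. get_calibration takes no time and is no camera call; for the wrist camera it gives the pose at the moment of the call.
A pose or a line that the arm cannot do raises robot.IKError and nothing moves.
- robot.job_done(): hands the job in, once; it reports no verdict.
The state is a dict: "time": time; "q": joint angles; "qvel": joint speeds; "joint_torque": joint torques, N m; "tool_pos": TCP position; "tcp_rot": TCP orientation; "ft_force": force on the tool from outside, world axes, zero at the start; "torque": the same for the moment, N m; "gripper_width": finger opening in m.
Only numpy, scipy, OpenCV 4.12 (cv2) and the standard library are available. Lean on these libraries where they do the work, as an engineer would, in place of code of your own. Each camera call takes 0.05 s, during which the arm holds its last target. There are 200 camera calls.

## Working session

There is one attempt and no reset: what is moved stays moved. The work goes in short steps, each a Python script; the robot and the scene stay as the last script left them, time stands still between calls to the robot, and variables do not carry over. Pictures are saved under pics/ and viewed, on a budget of 14 in all, crops included, one or two more only if the job needs it, and the job is handed in when it is done.

```bash
mkdir -p pics; ls; python3 - <<'E'
from plant import robot
import cv2
for n in ("scene","side","wrist"):
    c=robot.get_calibration(n); print(n,c)
    cv2.imwrite(f"pics/{n}0.png",robot.grab_frame(n))
a=cv2.imread("pics/scene0.png");print(a.shape)
cv2.imwrite("pics/scene0b.png",cv2.resize(a,(800,600),interpolation=cv2.INTER_CUBIC))
a=cv2.imread("pics/side0.png")
cv2.imwrite("pics/side0b.png",cv2.resize(a,(800,600),interpolation=cv2.INTER_CUBIC))
print(robot.observe())
E
```

```text
pics
scene {'vertical_fov': 55.376617371485644, 'cx': 261.5394995486186, 'cy': 192.06311808175087, 'k1': -0.005626667024011526, 'rvec': array([ 0.62601099, -2.44205719,  1.427465  ]), 'tvec': array([0.68575145, 0.08557001, 0.82859469])}
side {'vertical_fov': 54.99678556175205, 'cx': 252.2534899632853, 'cy': 196.62955150809105, 'k1': -0.035876070411282386, 'rvec': array([ 2.14201174, -0.63059633,  0.30443027]), 'tvec': array([-0.36130481,  0.38965453,  0.42837743])}
wrist {'vertical_fov': 71.17807804670007, 'cx': 257.4363875146623, 'cy': 188.9506230161857, 'k1': -0.03131156086273261, 'rvec': array([-2.3831393 , -1.60662677, -0.25008409]), 'tvec': array([-0.59999506, -0.03899643,  0.37853474])}
(384, 512, 3)
{'time': 0.15, 'q': array([5.55355754e+01, 5.99215574e+00, 5.53988748e+00, 8.96050224e+01,
       1.59519580e-04, 7.75246995e+01]), 'qvel': array([ 0.01001302, -0.13884835,  0.15738947, -0.09449213,  0.01850934,
       -0.0392727 ]), 'joint_torque': array([ 4.26110681e-03, -5.57357204e+01,  5.04006636e+01,  1.25709453e-02,
       -2.56062149e-04, -1.13472598e-05]), 'tool_pos': array([0.22457035, 0.55620604, 0.30331156]), 'tcp_rot': array([-1.79944097e+02, -1.25316010e-02,  1.58010870e+02]), 'ft_force': array([-0.8002697 ,  0.89858551, -0.37970132]), 'torque': array([ 0.00041947, -0.02064092,  0.05151492]), 'gripper_width': 0.08541354287009782}
```

View pics/scene0b.png

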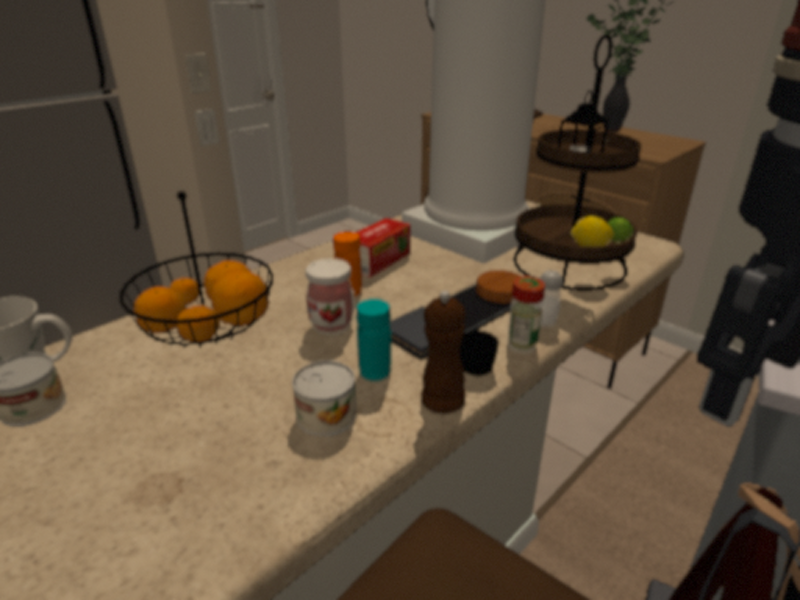

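View pics/side0b.png

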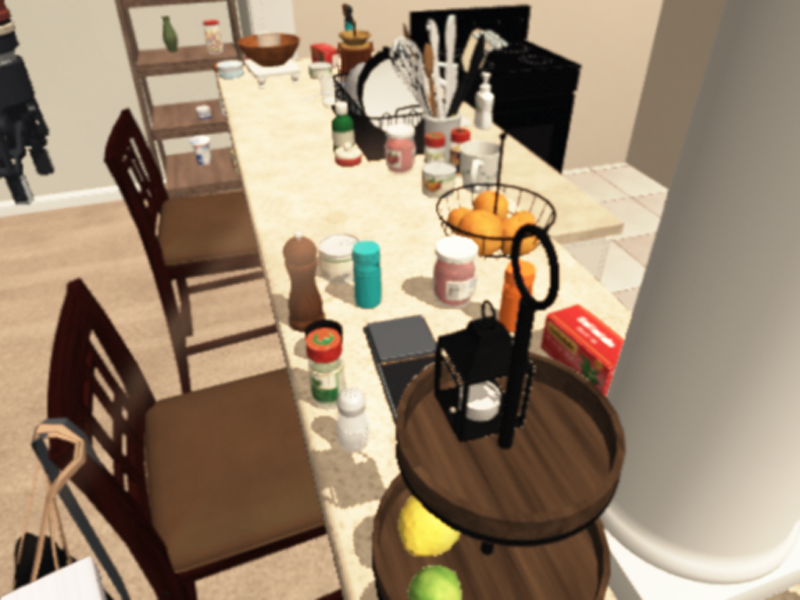

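Scene view (800 px scale): mill (443,355), cup (478,352), red-capped jar (526,313), salt (551,300), round coaster (498,288), slate end (425,325). Look-alikes are the turquoise jar (374,340) and the orange one (347,262). Side view: red-capped jar (325,362), with the cup behind it at (323,330).

```bash
cat > h.py <<'E'
from plant import robot
import numpy as np, cv2
def ray(c,uv):
    f=192/np.tan(np.radians(c["vertical_fov"])/2)
    K=np.array([[f,0,c["cx"]],[0,f,c["cy"]],[0,0,1.]])
    p=cv2.undistortPoints(np.array([[uv]],float),K,np.array([c["k1"],0,0,0.]))[0,0]
    R=cv2.Rodrigues(np.array(c["rvec"]))[0]; t=np.array(c["tvec"])
    return -R.T@t, R.T@np.array([p[0],p[1],1.])
def at(c,uv,z):
    o,d=ray(c,uv); return o+d*(z-o[2])/d[2]
def px(c,P):
    f=192/np.tan(np.radians(c["vertical_fov"])/2)
    K=np.array([[f,0,c["cx"]],[0,f,c["cy"]],[0,0,1.]])
    return cv2.projectPoints(np.atleast_2d(np.array(P,float)),np.array(c["rvec"]),np.array(c["tvec"]),K,np.array([c["k1"],0,0,0.]))[0][:,0]
def shot(n,fn,s=1.5625):
    c=robot.get_calibration(n); im=robot.grab_frame(n)
    np.save(f"pics/{fn}.npy",c,allow_pickle=True); cv2.imwrite(f"pics/{fn}_raw.png",im)
    cv2.imwrite(f"pics/{fn}.png",cv2.resize(im,None,fx=s,fy=s,interpolation=cv2.INTER_CUBIC)); return c
def load(fn): return np.load(f"pics/{fn}.npy",allow_pickle=True).item()
E
python3 - <<'E'
from h import *
S=robot.get_calibration("scene");D=robot.get_calibration("side");W=robot.get_calibration("wrist")
k=1/1.5625
for c in(S,D,W): print(ray(c,(256,192)))
for n,c,u,z in [("mill foot",S,(443,402),0),("mill top",S,(445,298),.16),("mill topD",D,(298,237),.16),("cup foot",S,(480,366),0),("cup rimD",D,(323,328),.046),("spice foot",S,(522,342),0),("spice topD",D,(325,331),.106),("salt foot",S,(549,322),0),("salt topD",D,(350,390),.09),("turq topD",D,(367,246),.106),("turq S",S,(375,304),.106),
 ("orangeD",D,(520,266),.106),("orangeS",S,(347,236),.106),("tin D",D,(338,244),.058),("jam D",D,(456,247),.102),("tea cD",D,(588,332),.066),("round S",S,(499,285),.027),("mat corner near-left S",S,(430,355),.016),("slate left S",S,(391,332),.016),("slate D fl",D,(430,318),.016),("slate D nl",D,(367,326),.016),("slate D nr",D,(378,360),.016),("slate D fr",D,(437,350),.016),("tray D top",D,(510,440),.2),("tray S bot",S,(575,280),0)]:
    print(n,at(c,np.array(u)*k,z).round(3))
E
```

```text
(array([0.27989082, 0.92582359, 0.47818224]), array([ 0.42715184, -0.75883956, -0.49186693]))
(array([ 0.24989177, -0.28799292,  0.56612121]), array([ 0.43919685,  0.67662196, -0.59122715]))
(array([0.15268816, 0.58568599, 0.37224371]), array([ 0.2903353 , -0.12355847, -0.94899766]))
mill foot [0.515 0.395 0.   ]
mill top [0.514 0.406 0.16 ]
mill topD [0.513 0.381 0.16 ]
cup foot [0.503 0.298 0.   ]
cup rimD [0.507 0.311 0.046]
spice foot [0.471 0.211 0.   ]
spice topD [0.476 0.235 0.106]
salt foot [0.452 0.135 0.   ]
salt topD [0.459 0.141 0.09 ]
turq topD [0.626 0.385 0.106]
turq S [0.626 0.377 0.106]
orangeD [0.785 0.213 0.106]
orangeS [0.784 0.207 0.106]
tin D [0.627 0.489 0.058]
jam D [0.744 0.312 0.102]
tea cD [0.796 0.082 0.066]
round S [0.551 0.104 0.027]
mat corner near-left S [0.567 0.329 0.016]
slate left S [0.645 0.304 0.016]
slate D fl [0.672 0.277 0.016]
slate D nl [0.58  0.313 0.016]
slate D nr [0.554 0.238 0.016]
slate D fr [0.637 0.21  0.016]
tray D top [ 0.492 -0.078  0.2  ]
tray S bot [ 0.453 -0.032  0.   ]
```

```bash
python3 - <<'E'
from h import *
for p in [(0.50,0.26,0.40),(0.5,0.26,0.36)]:
    q=robot.ik(p,(180,0,180)); print(q)
    if q is not None: break
robot.move_pose(p,(180,0,180)); shot("wrist","w1"); print(robot.observe()["time"])
E
```

```text
[14.17932657  2.23235254 11.78797533 99.5556228   0.         14.17932657]
1.7333
```

View pics/w1.png

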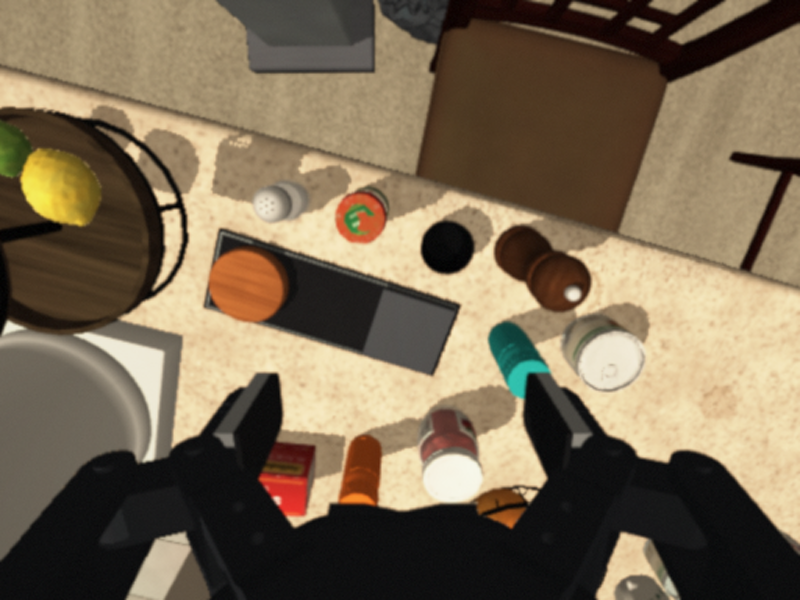

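Wrist view from above: mat corners (222,230), (205,305), (434,374), (459,305); round coaster (249,285); spice cap (360,217); salt cap (270,203); cup (447,247); mill knob (573,293). The red cap confirms the spice jar; the turquoise one (517,360) and the orange one (362,470) are not it.

```bash
python3 - <<'E'
from h import *
c=load("w1");k=1/1.5625
g=lambda u,z:at(c,np.array(u)*k,z)
print("cam",ray(c,(256,192))[0])
C=np.array([g(u,.005) for u in[(222,230),(205,305),(434,374),(459,305)]])
print(C.round(4), [np.linalg.norm(C[i]-C[i-1]).round(4) for i in range(4)])
m=C.mean(0); r=C[2]+C[3]-C[0]-C[1]; yaw=np.arctan2(-r[0],r[1]); print("mat",m,"yaw",yaw, "dir",r/np.linalg.norm(r))
y=r[:2]/np.linalg.norm(r[:2]); x=np.array([y[1],-y[0]])
print("x axis",x)
rc=g((249,285),.027)[:2]; sc=np.mean([g(u,.016) for u in[(385,290),(458,306),(433,372),(361,353)]],0)[:2]
print("round",rc,"pred",m[:2]-.095*y,"slate",sc,"pred",m[:2]+.095*y)
for n,u,z in[("salt",(268,203),.089),("spice",(360,217),.106),("cup",(447,247),.046),("mill",(573,293),.16),("millhead",(559,281),.135),("tin",(612,359),.058),("turq",(525,372),.106),("jam",(453,474),.102)]: print(n,g(u,z).round(4))
E
```

```text
cam [0.42206794 0.26077921 0.46872664]
[[0.4941 0.0605 0.005 ]
 [0.5824 0.0287 0.005 ]
 [0.6728 0.3004 0.005 ]
 [0.5825 0.3276 0.005 ]] [np.float64(0.2813), np.float64(0.0938), np.float64(0.2863), np.float64(0.0943)]
mat [0.58295318 0.17930499 0.005     ] yaw -0.3203722552892476 dir [0.3149199  0.94911825 0.        ]
x axis [ 0.94911825 -0.3149199 ]
round [0.55148396 0.09221303] pred [0.55303579 0.08913875] slate [0.61091094 0.2692077 ] pred [0.61287057 0.26947122]
salt [0.4571 0.1413 0.089 ]
spice [0.4676 0.2248 0.106 ]
cup [0.5056 0.3068 0.046 ]
mill [0.5191 0.3936 0.16  ]
millhead [0.5165 0.3913 0.135 ]
tin [0.6267 0.4901 0.058 ]
turq [0.6163 0.38   0.106 ]
jam [0.7405 0.3154 0.102 ]
```

```bash
cat >> h.py <<'E'
YAW=71.6
M=np.array([.5825,.1797]); YD=np.array([.3149,.9491]); XD=np.array([.9491,-.3149])
def pick(p,zg,width,hover=.27,lift=.08,yaw=YAW):
    z=zg+.054
    robot.line_to([*p,hover],vel=.25) if np.linalg.norm(robot.observe()["tool_pos"][:2]-p)<.01 else robot.move_pose([*p,hover],[180,0,yaw])
    hit=robot.line_to([*p,z],vel=.12,guard=15)
    w=robot.set_gripper(max(width-.02,0)); o=robot.observe()
    print("grip",hit,o["gripper_width"].round(4),o["tool_pos"].round(4),o["time"])
    robot.line_to([*p,z+lift],vel=.12)
    print("lifted",robot.observe()["gripper_width"].round(4),robot.observe()["ft_force"].round(2))
def place(p,zg,zs,lift=.08,yaw=YAW,up=.12):
    z=zg+.054+zs
    robot.line_to([*p,z+lift],vel=.15,rotation=[180,0,yaw])
    robot.line_to([*p,z+.015],vel=.12)
    hit=robot.line_to([*p,z-.004],vel=.02,guard=4)
    o=robot.observe(); print("down",hit,o["tool_pos"].round(4),"expected z",z,o["ft_force"].round(2))
    robot.set_gripper(.085); robot.line_to([*p,z+up],vel=.15); print(robot.observe()["time"])
E
python3 - <<'E'
from h import *
T={"salt":(.457,.141),"mill":(.5175,.392),"cup":(.5056,.3068),"spice":(.4676,.2248),"round":M-.095*YD,"slate":M+.095*YD,"M":M}
for n,p in T.items():
    for z in(.09,.28): 
        q=robot.ik([*p,z],[180,0,YAW]); print(n,z,None if q is None else np.round(q,0))
ps=M+.095*XD; print(ps,[robot.ik([*ps,z],[180,0,161.6]) for z in(.12,.26)])
robot.move_pose([.457,.141,.27],[180,0,YAW]); shot("wrist","w2")
print(px(load("w2"),[[.457,.141,.089],[.4676,.2248,.106]])*1.5625)
E
```

```text
salt 0.09 [  1. -11. -34.  68.   0. 110.]
salt 0.28 [  1. -16. -17.  88.   0. 110.]
mill 0.09 [ 26.  18.  -3.  69.   0. 134.]
mill 0.28 [ 26.  15.  13.  88.   0. 134.]
cup 0.09 [ 19.   9. -14.  67.   0. 127.]
cup 0.28 [ 19.   4.   1.  87.   0. 127.]
spice 0.09 [ 11.  -4. -27.  67.   0. 120.]
spice 0.28 [ 11.  -8. -11.  87.   0. 120.]
round 0.09 [ -4.   3. -20.  67.   0. 104.]
round 0.28 [ -4.  -1.  -4.  87.   0. 104.]
slate 0.09 [ 13.  22.   1.  70.   0. 121.]
slate 0.28 [ 13.  18.  17.  89.   0. 121.]
M 0.09 [  5.  12. -10.  68.   0. 113.]
M 0.28 [  5.   7.   5.  87.   0. 113.]
[0.6726645 0.1497845] [array([ 1.71381075, 23.90788556,  7.15810795, 73.25022239,  0.        ,
       20.11381075]), array([ 1.71381075, 21.73476481, 19.08122217, 87.34645736,  0.        ,
       20.11381075])]
[[401.48595354 293.50977161]
 [370.52584142 153.75258203]]
```

View pics/w2.png

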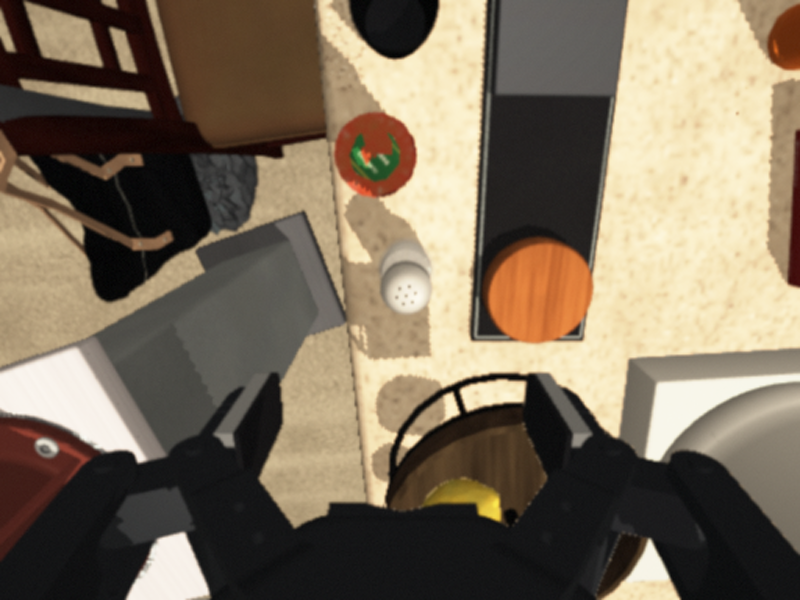

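Both the salt cap (406,293) and spice cap (376,154) sit about 5 px right of prediction, roughly 3 mm further out. The tray stand is close by, so I'm checking its clearance first.

```bash
python3 - <<'E'
from h import *
k=1/1.5625
a=load("w1");b=load("w2");S=robot.get_calibration("scene");D=robot.get_calibration("side")
for z in(.05,.1,.15,.2):
    print(z,"wire",at(a,np.array((187,220))*k,z)[:2].round(3),at(b,np.array((490,375))*k,z)[:2].round(3),"disc",at(a,np.array((162,215))*k,z)[:2].round(3),at(b,np.array((500,405))*k,z)[:2].round(3))
def tri(c1,u1,c2,u2):
    o1,d1=ray(c1,np.array(u1)*k);o2,d2=ray(c2,np.array(u2)*k)
    s=np.linalg.lstsq(np.c_[d1,-d2],o2-o1,rcond=None)[0]; return (o1+d1*s[0]).round(3),(o2+d2*s[1]).round(3)
print("upper",tri(S,(588,150),D,(510,440)),"loop",tri(S,(603,42),D,(533,232)))
for z in (.2,.25): print(z,[at(D,np.array(u)*k,z)[:2].round(3) for u in((398,450),(624,445),(520,352))], at(S,np.array((538,145))*k,z).round(3))
g=lambda u,z:at(b,np.array(u)*k,z).round(4)
print("salt",g((406,292),.089),"spice",g((376,154),.106),"round",g((538,290),.027),"corners",g((473,338),.005),g((583,339),.005),"cup",g((394,14),.046))
y=(.095+.05)*YD
print("pred",M-.095*YD, M-.145*YD-.05*XD, M-.145*YD+.05*XD)
E
```

```text
0.05 wire [0.477 0.046] [0.497 0.045] disc [0.472 0.021] [0.498 0.017]
0.1 wire [0.47  0.071] [0.495 0.075] disc [0.466 0.05 ] [0.495 0.051]
0.15 wire [0.464 0.097] [0.492 0.104] disc [0.46  0.078] [0.493 0.085]
0.2 wire [0.457 0.123] [0.489 0.134] disc [0.454 0.107] [0.49 0.12]
upper (array([ 0.478, -0.09 ,  0.22 ]), array([ 0.478, -0.09 ,  0.22 ])) loop (array([ 0.479, -0.078,  0.392]), array([ 0.481, -0.078,  0.395]))
0.2 [array([ 0.41 , -0.037]), array([ 0.565, -0.133]), array([ 0.572, -0.002])] [ 0.586 -0.158  0.2  ]
0.25 [array([ 0.388, -0.072]), array([ 0.522, -0.154]), array([ 0.528, -0.041])] [0.531 0.037 0.25 ]
salt [0.46   0.1411 0.089 ] spice [0.4703 0.2238 0.106 ] round [0.5529 0.0916 0.027 ] corners [0.4946 0.0581 0.005 ] [0.5856 0.0267 0.005 ] cup [0.5049 0.2999 0.046 ]
pred [0.5525845 0.0895355] [0.4893845 0.0578255] [0.5842945 0.0263355]
```

```bash
python3 - <<'E'
from h import *
p=np.array([.4595,.141])
pick(p,.055,.044); place(M,.055,.005)
robot.move_pose([.5175,.392,.33],[180,0,YAW]); c=shot("wrist","w3")
print(px(c,[[.5175,.392,.16],[.506,.304,.046],[*M,.09]])*1.5625)
E
```

```text
Traceback (most recent call last):
  File "h.py", line 27, in pick
    print("grip",hit,o["gripper_width"].round(4),o["tool_pos"].round(4),o["time"])
                     ^^^^^^^^^^^^^^^^^^^^^^^^
AttributeError: 'float' object has no attribute 'round'
```

```bash
sed -i 's/o\["gripper_width"\]\.round(4)/round(o["gripper_width"],4)/; s/robot\.observe()\["gripper_width"\]\.round(4)/round(robot.observe()["gripper_width"],4)/' h.py; python3 - <<'E'
from h import *
o=robot.observe(); print(o["gripper_width"],o["tool_pos"],o["time"])
assert o["gripper_width"]>.035 and o["tool_pos"][2]<.115
robot.line_to([.4595,.141,.19],vel=.12); print(robot.observe()["gripper_width"])
place(M,.055,.005)
robot.move_pose([.5175,.392,.33],[180,0,YAW]); c=shot("wrist","w3")
print(px(c,[[.5175,.392,.16],[.506,.304,.046],[*M,.09]])*1.5625)
E
```

```text
0.0361525216892211 [0.459869   0.14104087 0.10974128] 5.525
0.03626502503941406
down True [0.5824 0.1797 0.1148] expected z 0.114 [0.07 0.62 5.72]
10.2417
[[400.74148135 297.56984157]
 [419.84485949 349.08242185]
 [545.38957579 465.23597954]]
```

View pics/w3.png

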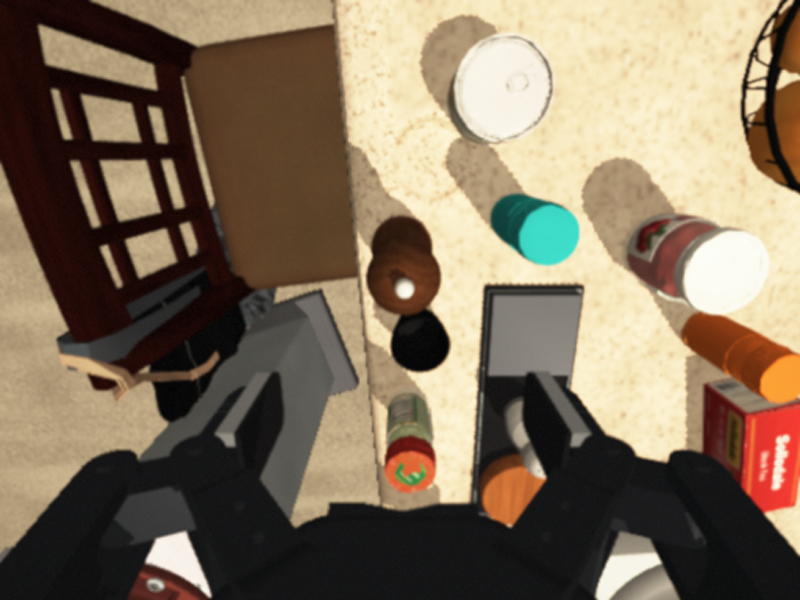

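Knob at (403,289), about 8 px off prediction. Salt stands on the mat at (525,440), and the cup is at (421,340).

```bash
python3 - <<'E'
from h import *
c=load("w3");g=lambda u,z:at(c,np.array(u)/1.5625,z)
print("mill",g((403,289),.159),"cup",g((421,340),.046),"spice",g((411,472),.106),"slate",np.mean([g(u,.016) for u in((488,292),(580,292),(571,378),(488,376))],0))
p=g((403,289),.159)[:2]
pick(p,.135,.050,hover=.33)
place(M+.095*YD,.135,.016)
q=g((421,340),.046)[:2]
robot.move_pose([*q,.27],[180,0,YAW]); c=shot("wrist","w4")
print(px(c,[[*q,.046],[*(M+.095*YD),.176]])*1.5625)
shot("scene","s1")
E
```

```text
mill [0.5203726  0.39635161 0.159     ] cup [0.50976728 0.31232232 0.046     ] spice [0.47029693 0.22458005 0.106     ] slate [0.61234682 0.26848325 0.016     ]
grip False 0.0459 [0.5206 0.3967 0.1901] 13.2833
lifted 0.0455 [ 1.    0.09 -2.18]
down True [0.6123 0.2699 0.2062] expected z 0.20500000000000002 [-0.38  0.53  4.88]
18.1
[[403.09239418 275.13549361]
 [657.42434803 370.29239541]]
```

View pics/w4.png

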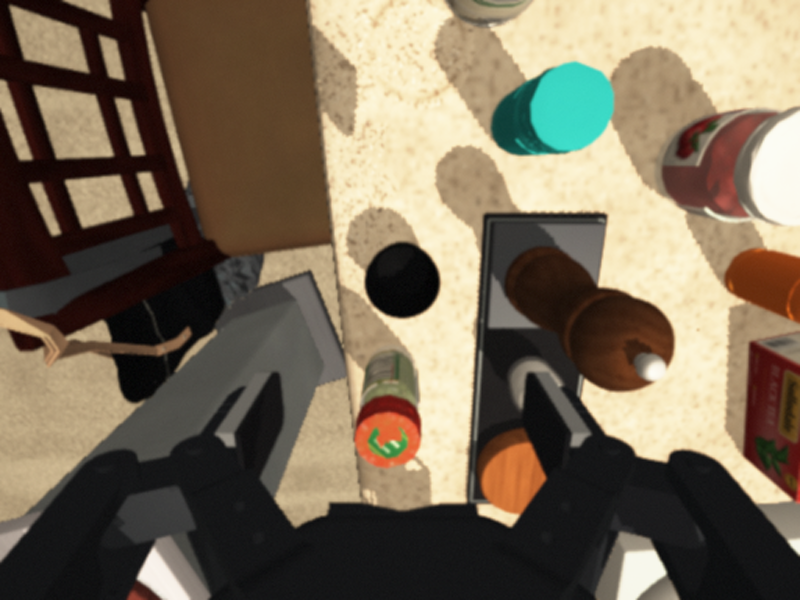

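View pics/s1.png

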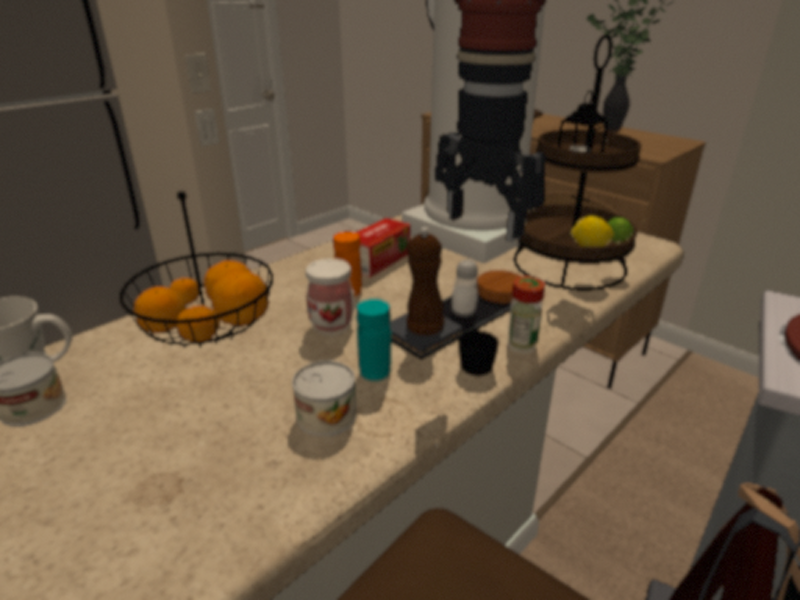

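Mill and salt stand upright on their places (knob (650,367), about 3 mm off). The cup rim is centred at (402,280).

```bash
python3 - <<'E'
from h import *
c=load("w4");g=lambda u,z:at(c,np.array(u)/1.5625,z)
q=g((402.5,279.5),.046)[:2]; print("cup",q,"mill",g((650,367),.175),"target",M+.095*YD)
R=M-.095*YD+[0,.001]
pick(q,.033,.053,lift=.19)
robot.line_to([*R,.033+.054+.19],vel=.2)
place(R,.033,.027,lift=.10,up=.16)
s=np.array([.4703,.2245])
robot.move_pose([*s,.28],[180,0,YAW]); c=shot("wrist","w5")
print(px(c,[[*s,.106],[*R,.073]])*1.5625)
shot("scene","s2")
E
```

```text
cup [0.50833356 0.3093608 ] mill [0.60995845 0.27184101 0.175     ] target [0.6124155 0.2698645]
grip False 0.0527 [0.509  0.3094 0.088 ] 21.1
lifted 0.053 [-0.73  0.09 -0.52]
down True [0.5524 0.0905 0.1145] expected z 0.11399999999999999 [-1.27  0.21  4.84]
27.875
[[402.36608075 296.91527299]
 [560.33919647 409.92997337]]
```

View pics/w5.png

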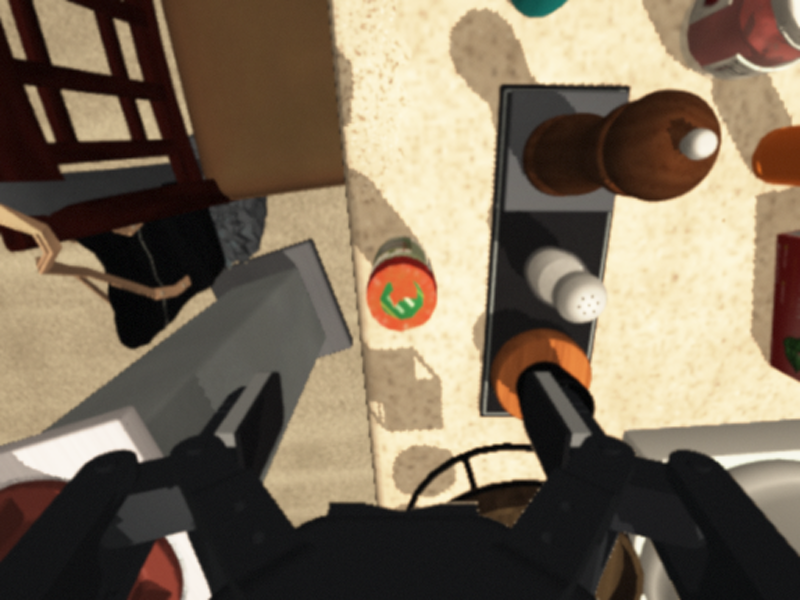

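The spice cap at (402,296) matches the prediction. Salt and cup are both in place.

```bash
python3 - <<'E'
from h import *
s=np.array([.4703,.2245]); T=M+.095*XD
pick(s,.07,.045,hover=.28,lift=.14)
robot.line_to([*T,.07+.054+.14],vel=.1,rotation=[180,0,161.6])
place(T,.07,0,lift=.1,yaw=161.6,up=.18)
robot.move_pose([.48,.25,.40],[180,0,180]); c=shot("wrist","w6")
P=[[*(M-.095*YD),.073],[*M,.095],[*(M+.095*YD),.176],[*T,.106]]
print((px(c,P)*1.5625).round(0).tolist()); shot("scene","s3")
print((px(load("s3"),P)*1.5625).round(0).tolist())
E
```

```text
grip False 0.043 [0.4705 0.2246 0.1245] 30.8167
lifted 0.043 [ 0.06  0.42 -1.34]
down True [0.6726 0.1497 0.1246] expected z 0.124 [-0.23 -0.51  5.43]
38.2583
[[244.0, 317.0], [331.0, 354.0], [427.0, 430.0], [305.0, 439.0]]
[[503.0, 257.0], [466.0, 262.0], [423.0, 229.0], [423.0, 237.0]]
```

View pics/w6.png

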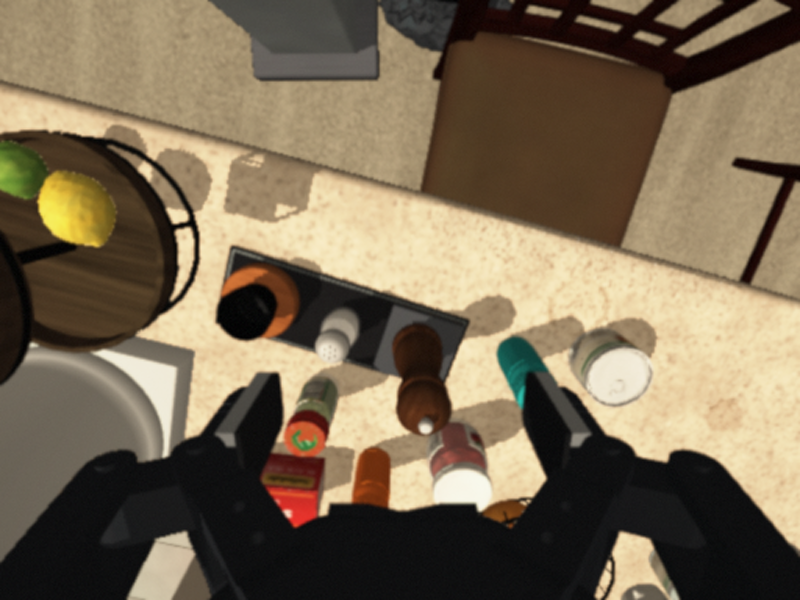

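View pics/s3.png

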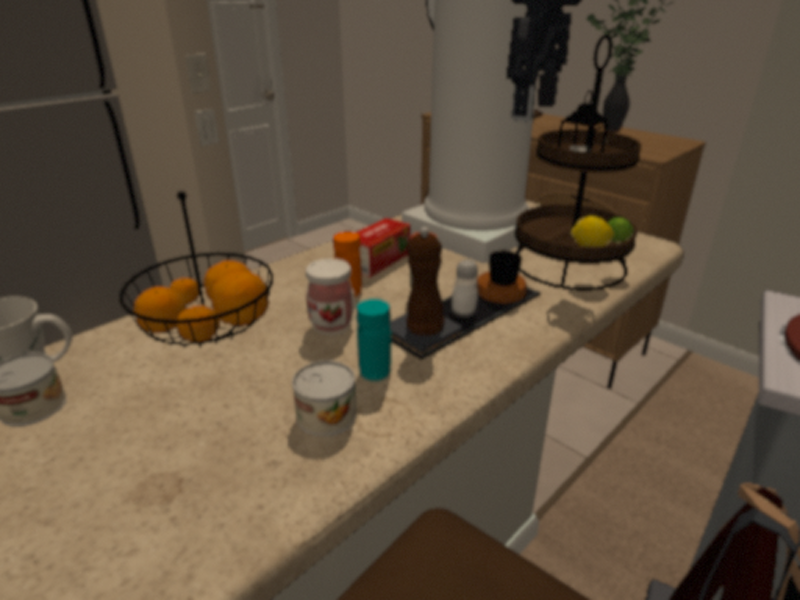

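```bash
python3 - <<'E'
from h import *
c=load("w6"); im=cv2.imread("pics/w6_raw.png"); R=M-.095*YD
k=5; x0,y0=120,145
cr=cv2.resize(im[y0:y0+110,x0:x0+160],None,fx=k,fy=k,interpolation=cv2.INTER_CUBIC); cr=cv2.convertScaleAbs(cr,alpha=2.2,beta=20)
t=np.linspace(0,6.283,60)
def loop(P,col): 
    cv2.polylines(cr,[((px(c,P)-[x0,y0]+.5)*k).astype(int)],True,col,1)
circ=lambda p,r,z:np.c_[p[0]+r*np.cos(t),p[1]+r*np.sin(t),0*t+z]
loop(circ(R,.043,.027),(255,255,0)); loop(circ(R,.028,.073),(0,255,0)); loop(circ(M,.022,.079),(0,255,0)); loop(circ(M+.095*YD,.025,.15),(0,255,0)); loop(circ(M+.095*XD,.0225,.106),(0,255,0))
loop([[*(M+a*.05*XD+b*.145*YD),.005] for a,b in((1,1),(1,-1),(-1,-1),(-1,1))],(255,255,0))
cv2.imwrite("pics/cr6.png",cr)
E
```

```text
(no output)
```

View pics/cr6.png

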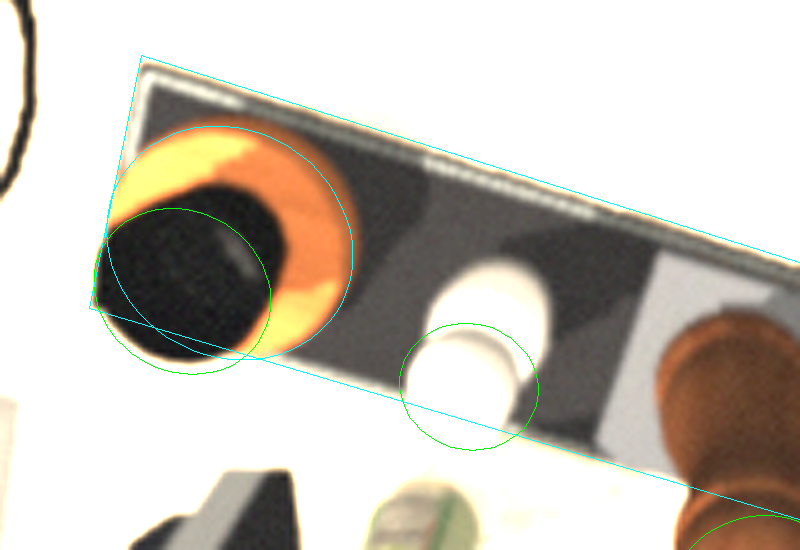

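The overlay shows everything within about 5 mm of target, and nothing is near the limits, so I'm handing it in.

```bash
python3 - <<'E'
from h import *
robot.job_done(); print(robot.observe()["time"])
E
```

```text
the job is handed in; nothing more can be done
the job is handed in; nothing more can be done
```

I set out all four items and handed the job in at about 38 s of the 128 s limit; no verdict is reported. The cup is on the round coaster, the mill on the slate, and the salt on the mat midway between them. The red-capped jar stands behind the mat, aimed 95 mm beyond its centre line and straight across from the salt.

- **Position:** In the last wrist picture the cup, salt, mill and spice jar were about 3–5 mm from their aimed positions, well inside the 15–18 mm limits. The mat outline I computed was off by a similar amount, so some of that error is calibration.
- **Upright:** In the last two pictures the cup, mill and salt look upright. The mill hides the spice jar in the scene picture, so I only checked it from above, where its cap was about 3 mm from the predicted place.
- **Bystanders:** The jam jar, fruit tin and tea box appear where they started, judged by eye, and the arm ended clear of everything.
- **One mismatch:** The gripper closed to 36 mm on the 44 mm salt shaker. It held, and the shaker was set down at the expected height.
- **One script error:** A print line crashed the script just after the salt was gripped. The arm held still, and I carried on from there.

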